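# Point out the red sample and its slide, then confirm

### The job

Confirm for the log which sample goes on which slide: hold the fingertips two to three centimetres above the cap of the red-capped tube for two seconds, then the same above the middle of the slide with the red end. Then press the green button on the logger right down, let it come back up, and draw the hand up until the fingertips are at least 20 cm above the bench. Touch none of the things except the logger, come down on each thing from well above, and do not dip over any other tube or slide.

Things in the scene. Friction and masses are not known exactly. Their poses are not given: they have to be found in the camera images.
- rack: Orange rack for sample tubes, fixed to the bench, 150 mm along its x, 100 mm along its y, 50 mm high, with 3 by 2 holes 48 mm apart, one of them empty. Origin: centre of its underside; z up. It stands on the left or the right of the logger.
- tray: Black slide tray, fixed to the bench, 165 mm along its x, 100 mm along its y, 12 mm high, with four slides side by side 39.5 mm apart along its x. Origin: centre of its underside; z up. It stands on the other side of the logger from the rack.
- logger: White logging box, fixed to the bench, 110 mm along its x, 84 mm along its y, 45 mm high, with a dark display and one green push button on top. Origin: centre of its underside; z up.
- confirm_top (a point): Centre of the top face of the logger's round green push button (28 mm across); it faces up and goes down with the button.
- confirm (a joint): Travel of the green button in m: 0 up, 0.006 fully down; a spring brings it back. Fully down takes about 5 N.
- tube_red: Clear-grey sample tube with a red screw cap (the sample to be confirmed), standing loose in any of the rack's holes; 80 mm tall, tube 16 mm and cap 21 mm across, the cap being the top 16 mm. Origin: centre of the tube's foot, 6 mm above the bench; z up, so the top of the cap lies 80 mm above the origin.
- tube_blue: Clear-grey sample tube with a blue screw cap (another sample), standing loose in any of the rack's holes; 80 mm tall, tube 16 mm and cap 21 mm across, the cap being the top 16 mm. Origin: centre of the tube's foot, 6 mm above the bench; z up, so the top of the cap lies 80 mm above the origin.
- tube_white: Clear-grey sample tube with a white screw cap (another sample), standing loose in any of the rack's holes; 80 mm tall, tube 16 mm and cap 21 mm across, the cap being the top 16 mm. Origin: centre of the tube's foot, 6 mm above the bench; z up, so the top of the cap lies 80 mm above the origin.
- tube_yellow: Clear-grey sample tube with a yellow screw cap (another sample), standing loose in any of the rack's holes; 80 mm tall, tube 16 mm and cap 21 mm across, the cap being the top 16 mm. Origin: centre of the tube's foot, 6 mm above the bench; z up, so the top of the cap lies 80 mm above the origin.
- tube_green: Clear-grey sample tube with a green screw cap (another sample), standing loose in any of the rack's holes; 80 mm tall, tube 16 mm and cap 21 mm across, the cap being the top 16 mm. Origin: centre of the tube's foot, 6 mm above the bench; z up, so the top of the cap lies 80 mm above the origin.
- slide_red: Glass slide with a red end, lying fixed in any of the tray's four places; 26 mm along its x, 76 mm along its y, 2 mm thick; the red field is the last 22 mm at +y. Origin: middle of its underside, 8 mm above the bench; z up.
- slide_blue: Glass slide with a blue end, lying fixed in any of the tray's four places; 26 mm along its x, 76 mm along its y, 2 mm thick; the blue field is the last 22 mm at +y. Origin: middle of its underside, 8 mm above the bench; z up.
- slide_green: Glass slide with a green end, lying fixed in any of the tray's four places; 26 mm along its x, 76 mm along its y, 2 mm thick; the green field is the last 22 mm at +y. Origin: middle of its underside, 8 mm above the bench; z up.
- slide_yellow: Glass slide with a yellow end, lying fixed in any of the tray's four places; 26 mm along its x, 76 mm along its y, 2 mm thick; the yellow field is the last 22 mm at +y. Origin: middle of its underside, 8 mm above the bench; z up.
- tipbox_blue: Blue box of pipette tips, loose bystander, 80 x 115 x 60 mm high. Origin: centre of its underside.
- tipbox_pink: Pink box of pipette tips, loose bystander, 80 x 115 x 60 mm high. Origin: centre of its underside.
- jar: Small amber jar with a white cap, loose bystander, 48 mm across, 65 mm high. Origin: centre of its underside.
- puck: Blue wax puck, loose bystander, 60 mm across, 22 mm high. Origin: centre of its underside.

How it is judged:
By the outcome, as a careful person would: the job done as asked, in the order asked, and still so for the second after the job is handed in, with the robot touching nothing.
It also fails if it takes over 56 s, if anything falls off the work surface, if the arm or the gripper's body presses on something with over 40 N, if the wrist force passes 120 N, or if a joint passes its speed limit or range.

### The arm

A 6-joint arm with a two-finger parallel gripper is mounted at the origin on the work surface. World frame = base frame: x ahead of the robot, y to its left, z up, the work surface at z = 0. Lengths are in m, angles in rad, forces in N, time in s.
With the tool pointing down it reaches from about 0.25 to 0.85 m from the base axis. Payload 12.5 kg.
Tool frame: the origin (TCP) lies at the very end of the fingers, on their centre line; the grasp point (between the pads) lies pinch_z behind it (pinch_z is the distance from the TCP to the grasp point, in m); z points along the fingers, y is the line along which they close (so a half turn about z gives the same grasp; the last joint's range is limited). The gripper opens to 93 mm and grips with 3 to 60 N. Pads are 15 mm wide; open, the fingers measure 128 mm over their backs; the gripper's body (75 mm by 188 mm) begins 65 mm behind the grasp point.
Start: joints at [-1.395, 0.351, 1.652, -0, 1.139, -0.085], TCP at [0.142, -0.531, 0.219] pointing down, gripper open.
Joint ranges: [-2.75, 2.75], [-0.79, 2.1], [0.01, 2.65], [-1.57, 4.71], [0.07, 3.14], [-2.87, 2.87]. Speed limits (rad/s): [2.22, 2.22, 2.79, 3.14, 3.14, 3.14].

### API

Orientations are given as a rotation vector (axis times angle).
In Python, from station import * gives the robot as it stands.
- The arm moves only by the tool servo_tool, never from a script. Its argument "targets" is a list of rows, each a list of 4 numbers: the shift along the tool's x, y, z in m, then the turn about the tool's z in rad. In form: [[tx, ty, tz, twist], ...]. A call has exactly 5 rows; each row shifts and turns the commanded pose from where the row before left it, along the tool's axes as they then stand; what a row does not reach is not made up. A row lasts 1/8 s, in which the tool goes at most 62.5 mm and 10.7 degrees, less where a joint would pass 70% of its speed; a pose out of reach is approached as far as the arm can. A call is refused whole if a number of a shift passes 0.0625 or a number of a turn 0.188, either way. A call with a gripper value outside its range is refused whole. "claw" is the gripper's target within -1 to 1 (shut at 1, half-way at 0, fully open at -1), set as the call begins (left out, the last holds). The fingers move at their own pace and stop on an object; "squeeze" is the grip in N (left out, the last holds). Time passes only in rows, so rows that do not move let the fingers close, or fill a call up. It gives the time, the measured TCP pose, the force, the opening and the grip force at its end, in the units of the state.
- get_obs(): the state, without advancing time (a new reading comes with each control period).
- camera(name): name is "side" or "top"; returns the picture (480x640x3 uint8, red, green, blue); there is no depth.
- camera_params(name): a dict with "vertical_fov" (degrees; the focal length in pixels is half the picture's height over the tangent of half this angle, whatever the lens; pixels are square), "cx", "cy" (the principal point, pixels), "R" (3x3) and "t" (3): a world point X has camera coordinates R X + t. Camera axes: x right, y down, z forward; pixel columns grow to the right and rows downward; lengths in m; the calibration is good to about 2 mm. A picture is of the moment at which its call begins. camera_params takes no time and is no camera call.
- hand_in(): hands the job in; it is judged then, once.
Trained networks look in the newest picture that a camera, given by its name, has taken for a name from the list of things; names that differ only in an ending like _2 or _b are one class to them, and where a whole thing is asked for, a point or a joint stands for the part that bears it (a point fixed in the world has none). Each returns a list of dicts, best first, with "p" (0 to 1); they miss things now and then, are a little off and sometimes report something else, mostly with a low value. They report only what shows in the picture. A call takes as long as a camera call.
- outline_of(target, camera): "pixels" (480x640 bool, what is visible of it) and "at" ([row, column] in pixels, amid what is visible of it).
The state is a dict: "t": time; "joint_positions": joint angles; "qvel": joint speeds; "joint_efforts": joint torques, N m; "ee_pos": TCP position; "eef_rot": TCP orientation; "force": force on the tool from outside, world axes, zero at the start; "torque": the same for the moment, N m; "gripper_width": opening from 0.0 (shut) to 1.0 (fully open); "grasp_force": force on a finger pad.
Only numpy, scipy, OpenCV 4.12 (cv2) and the standard library are available. Lean on these libraries where they do the work, as an engineer would, in place of code of your own. Each camera call takes 0.05 s, during which the arm holds its last target. There are 200 camera calls.

## Working session

There is one attempt and no reset: what is moved stays moved. The work goes in short steps, Python scripts to look and compute and a tool call to move; the robot and the scene stay as the last step left them, time stands still between calls to the robot, and variables do not carry over. Pictures are saved under pics/ and viewed, at most 10 in all, crops included, and the job is handed in when it is done.

Besides the shell and the picture viewer there is one more tool, called after "Emit:" as name(argument=value, ...) on one line, values as JSON. servo_tool: Moves the arm, as the interface text tells. Its arguments: {"type":"object","properties":{"targets":{"type":"array"},"claw":{"type":"number"},"squeeze":{"type":"number"}},"required":["targets"]}

```bash
ls; mkdir -p pics
cat > h.py <<'E'
from station import *
import numpy as np, cv2
def ray(cam,px):  # [row,col]
    P=camera_params(cam);f=240/np.tan(np.radians(P["vertical_fov"])/2)
    R=np.array(P["R"]);t=np.array(P["t"])
    d=R.T@np.array([(px[1]-P["cx"])/f,(px[0]-P["cy"])/f,1]);return -R.T@t,d
def onz(cam,px,z):
    o,d=ray(cam,px);return o+d*(z-o[2])/d[2]
def proj(cam,X):
    P=camera_params(cam);f=240/np.tan(np.radians(P["vertical_fov"])/2)
    c=np.array(P["R"])@X+np.array(P["t"]);return P["cy"]+f*c[1]/c[2],P["cx"]+f*c[0]/c[2]
E
python3 - <<'E'
from h import *
np.set_printoptions(precision=3,suppress=True)
for c in("top","side"):
    cv2.imwrite(f"pics/{c}0.png",cv2.cvtColor(camera(c),cv2.COLOR_RGB2BGR))
    P=camera_params(c);print(c,P)
    for n in("tube_red","slide_red","confirm_top","logger","rack","tray"):
        r=outline_of(n,c)[:2]
        for d in r: print(n,round(d["p"],2),d["at"],d["pixels"].sum())
o=get_obs();print(o["t"],o["ee_pos"],o["eef_rot"],o["force"])
E
```

```text
pics
top {'vertical_fov': 50.30883604297688, 'cx': 317.446747412127, 'cy': 239.4689713085447, 'R': array([[-0.016, -1.   ,  0.001],
       [-0.998,  0.016, -0.069],
       [ 0.069, -0.002, -0.998]]), 't': array([0.022, 0.559, 1.14 ])}
tube_red 0.61 [288.8, 438.9] 84
slide_red 0.74 [336.1, 195.4] 494
slide_red 0.57 [244.9, 228.7] 358
confirm_top 0.61 [336.9, 197.9] 510
confirm_top 0.55 [228.5, 232.5] 377
logger 0.95 [260.3, 320.0] 1864
rack 0.78 [262.2, 428.4] 2726
rack 0.42 [154.9, 269.0] 2032
tray 0.56 [251.1, 226.4] 1662
side {'vertical_fov': 57.4978890320544, 'cx': 318.4962827710184, 'cy': 238.5601306270673, 'R': array([[ 0.999, -0.051, -0.014],
       [-0.04 , -0.556, -0.83 ],
       [ 0.035,  0.829, -0.558]]), 't': array([-0.556,  0.109,  0.837])}
tube_red 0.66 [359.8, 247.9] 363
tube_red 0.47 [334.2, 256.7] 313
slide_red 0.52 [257.2, 285.8] 153
slide_red 0.49 [223.6, 314.2] 158
confirm_top 0.6 [257.0, 284.4] 154
logger 0.79 [272.1, 296.5] 2477
rack 0.97 [383.4, 291.5] 6511
tray 0.35 [302.8, 440.5] 3700
0.7 [ 0.142 -0.531  0.219] [3.115 0.408 0.   ] [ 0.021 -0.262  0.579]
```

Run:
```python
import cv2
a=cv2.imread("pics/top0.png");cv2.imwrite("pics/topc.png",cv2.resize(a[130:380,150:500],(800,571),interpolation=cv2.INTER_CUBIC))
```

```text
(no output)
```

View pics/topc.png

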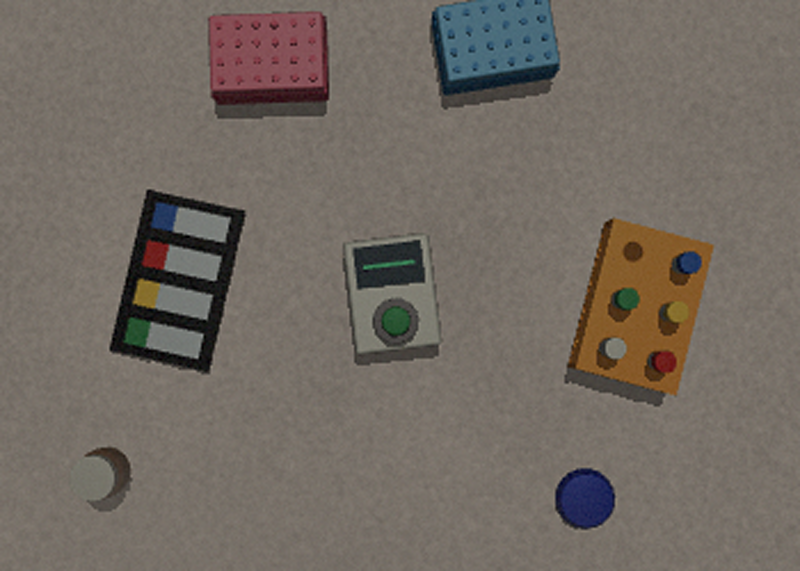

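View pics/side0.png

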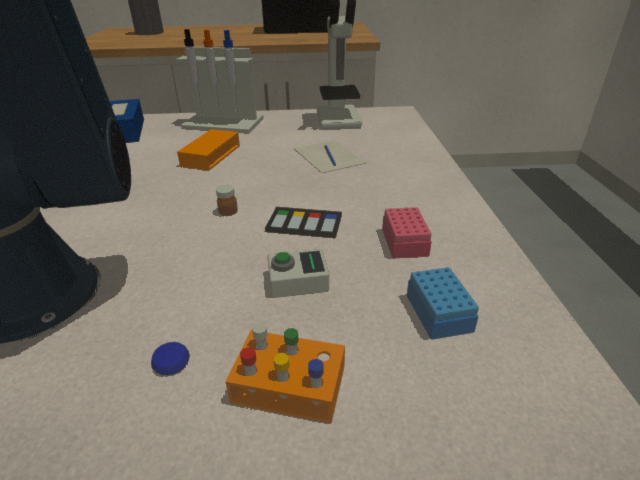

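The top view (crop) shows the red cap at about full-image (row 288, col 440). The red slide is second from the far end of the tray, at about (244, 230), and the button is at about (270, 324). The side view agrees: red cap near (356, 248), button near (258, 283).

Run:
```python
from h import *
np.set_printoptions(precision=4,suppress=True)
def blob(img,near,lo,hi,r,lo2=None,hi2=None):
    h=cv2.cvtColor(img,cv2.COLOR_BGR2HSV);m=cv2.inRange(h,lo,hi)
    if lo2: m|=cv2.inRange(h,lo2,hi2)
    k=np.zeros_like(m);cv2.circle(k,(near[1],near[0]),r,255,-1);m&=k
    ys,xs=np.nonzero(m);return np.array([ys.mean(),xs.mean()]),m
T=cv2.imread("pics/top0.png");S=cv2.imread("pics/side0.png")
red=((0,120,70),(8,255,255)); red2=((170,120,70),(180,255,255)); gr=((45,80,40),(85,255,255))
def tri(a,b):
    o1,d1=ray("top",a);o2,d2=ray("side",b);A=np.c_[d1,-d2];s=np.linalg.lstsq(A,o2-o1,rcond=None)[0]
    p,q=o1+s[0]*d1,o2+s[1]*d2;return (p+q)/2,np.linalg.norm(p-q)
c1,m=blob(T,(288,440),*red,9,*red2);c2,m2=blob(S,(355,248),*red,13,*red2)
print("cap",c1,(m>0).sum(),c2,(m2>0).sum(),tri(c1,c2),onz("top",c1,.082))
b1,m=blob(T,(270,324),*gr,10);b2,m2=blob(S,(258,283),*gr,13)
print("btn",b1,(m>0).sum(),b2,(m2>0).sum(),tri(b1,b2),onz("top",b1,.05))
# slide: coloured ends and tray frame
r1,m=blob(T,(241,218),*red,8,*red2);r2,m2=blob(S,(216,314),*red,9,*red2)
print("redfield",r1,(m>0).sum(),r2,(m2>0).sum(),tri(r1,r2),onz("top",r1,.01))
h=cv2.cvtColor(T,cv2.COLOR_BGR2HSV)
k=np.zeros(T.shape[:2],np.uint8);k[208:298,195:262]=255
d=((h[...,2]<55)&(k>0)).astype(np.uint8)
cs,_=cv2.findContours(d,cv2.RETR_EXTERNAL,cv2.CHAIN_APPROX_NONE)
c=max(cs,key=cv2.contourArea);R=cv2.minAreaRect(c);print("tray",R)
P=[onz("top",(p[1],p[0]),.012) for p in cv2.boxPoints(R)];print(np.array(P))
ctr=np.mean(P,0);print(ctr)
print("lab corners", onz("top",(0,0),0),onz("top",(479,639),0))
cv2.imwrite("pics/btn.png",np.hstack([cv2.resize(S[235:300,255:340],(510,390),interpolation=cv2.INTER_CUBIC)]))
```

```text
cap [288.0294 440.9412] 68 [356.2227 247.8655] 238 (array([ 0.4475, -0.2486,  0.0815]), np.float64(0.0015193530938296018)) [ 0.4468 -0.2486  0.082 ]
btn [270.0583 322.6667] 120 [257.4031 282.4884] 129 (array([0.4898, 0.0027, 0.0632]), np.float64(0.0013233475395481391)) [0.4892 0.0025 0.05  ]
redfield [241.2523 217.5676] 111 [214.7308 314.5385] 52 (array([0.5595, 0.2407, 0.0118]), np.float64(0.0012312469013879548)) [0.559  0.2411 0.01  ]
tray ((227.22750854492188, 252.51402282714844), (44.44723129272461, 72.5546646118164), 12.994617462158203)
[[0.465  0.2866 0.012 ]
 [0.6258 0.2493 0.012 ]
 [0.6013 0.1503 0.012 ]
 [0.4409 0.1885 0.012 ]]
[0.5332 0.2187 0.012 ]
lab corners [1.1434 0.7594 0.    ] [ 0.0123 -0.6976  0.    ]
```

View pics/btn.png

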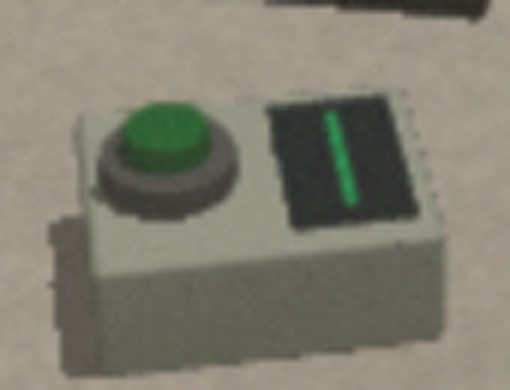

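Emit:
servo_tool(targets=[[0.0365, -0.0195, 0, 0], [0.0365, -0.0195, 0, 0], [0.0365, -0.0195, 0, 0], [0.0365, -0.0195, 0, 0], [0.0365, -0.0195, 0, 0]], claw=1, squeeze=5)

```text
t: 1.32
ee_pos: [0.2939, -0.3892, 0.2188]
eef_rot: [3.115, 0.408, 0.0]
force: [0.7, -0.5, -0.1]
gripper_width: 0.509
grasp_force: 0.0
```

Emit:
servo_tool(targets=[[0.0365, -0.0195, 0, 0], [0.0365, -0.0195, 0, 0], [0.0365, -0.0195, 0, 0], [0.0365, -0.0195, 0, 0], [0, 0, 0, 0]])

```text
t: 1.95
ee_pos: [0.4153, -0.2756, 0.2186]
eef_rot: [-3.114, -0.413, -0.0]
force: [-0.6, -0.6, 0.8]
gripper_width: 0.012
grasp_force: 0.0
```

Emit:
servo_tool(targets=[[0.0185, -0.009, 0, 0], [0.0185, -0.0085, 0, 0], [0, 0, 0, 0], [0, 0, 0, 0], [0, 0, 0, 0]])

```text
t: 2.58
ee_pos: [0.4447, -0.2512, 0.2186]
eef_rot: [3.115, 0.407, -0.0]
force: [-0.3, -0.3, 0.5]
gripper_width: 0.005
grasp_force: 0.0
```

Run:
```python
from h import *
o=get_obs();print(o["ee_pos"],o["force"])
a=cv2.cvtColor(camera("side"),cv2.COLOR_RGB2BGR)
p=o["ee_pos"]
for X in ([p[0],p[1],p[2]],[p[0],p[1],.086],[.553,.2143,.01],[.489,.0025,.064]):
    r,c=proj("side",np.array(X));cv2.drawMarker(a,(int(round(c)),int(round(r))),(255,0,255),cv2.MARKER_CROSS,7,1)
cv2.imwrite("pics/s1.png",cv2.resize(a[170:420,150:470],(800,600)[:2],interpolation=cv2.INTER_CUBIC))
```

```text
[ 0.44465411 -0.25123682  0.21864798] [-0.29097862 -0.27402586  0.46337852]
```

View pics/s1.png

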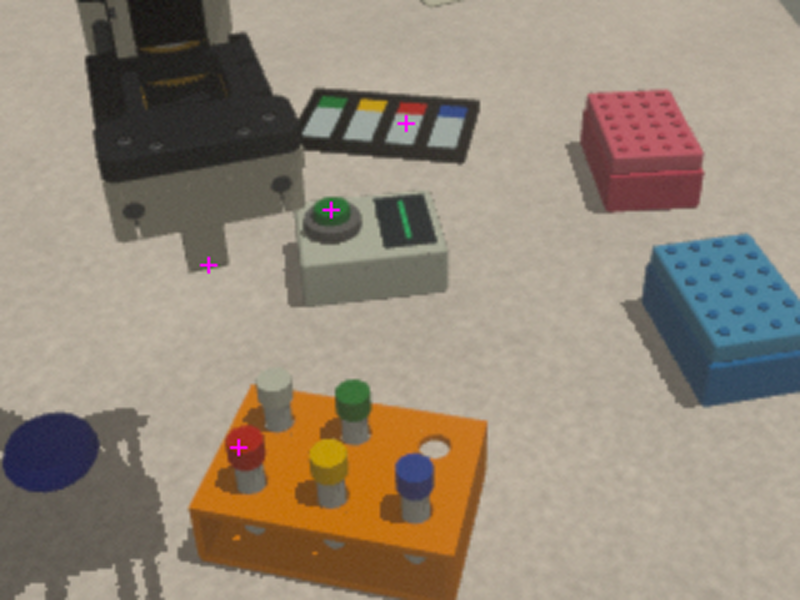

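The tips are above the red tube, and the projected slide and button marks land on their targets. I'll refine the cap centre with a silhouette fit before going down.

Run:
```python
from h import *
from scipy.optimize import least_squares
def sil(cam,x,y,z0,z1,r):
    a=np.linspace(0,2*np.pi,40);pts=np.array([proj(cam,np.array([x+r*np.cos(t),y+r*np.sin(t),z])) for z in(z0,z1) for t in a],np.float32)
    h=cv2.convexHull(pts);m=cv2.moments(h);return np.array([m["m10"],m["m01"]])/m["m00"]
for n,z0,z1,r,c1,c2,g in(("cap",.07,.086,.0105,[288.03,440.94],[356.22,247.87],(.447,-.249)),("btn",.055,.064,.014,[270.06,322.67],[257.4,282.49],(.489,.0025))):
    for cam,c in(("top",c1),("side",c2)):
        s=least_squares(lambda v:sil(cam,v[0],v[1],z0,z1,r)-c,g,diff_step=1e-4);print(n,cam,s.x)
```

```text
cap top [ 0.44665463 -0.24948501]
cap side [ 0.44767035 -0.24542231]Traceback (most recent call last):
  File "<stdin>", line 8, in <module>
    return func(*args, **kwargs)
    result = trf(vector_fun.fun, vector_fun.jac, x0, f0, J0, lb, ub, ftol, xtol,
                 gtol, max_nfev, x_scale, loss_function, tr_solver,
                 tr_options.copy(), verbose, callback=callback_wrapped)
    return trf_no_bounds(
        fun, jac, x0, f0, J0, ftol, xtol, gtol, max_nfev, x_scale,
        loss_function, tr_solver, tr_options, verbose, callback=callback)
    J = jac(x)
    self._update_jac()
    ~~~~~~~~~~~~~~~~^^
    self.J = self.jac_wrapped(xp_copy(self.x), f0=self.f)
             ~~~~~~~~~~~~~~~~^^^^^^^^^^^^^^^^^^^^^^^^^^^^
    J, dct = approx_derivative(
             ~~~~~~~~~~~~~~~~~^
        self.fun,
        ^^^^^^^^^
    ...<2 lines>...
        **self.finite_diff_options,
        ^^^^^^^^^^^^^^^^^^^^^^^^^^^
    )
    ^
    J, _nfev = _dense_difference(fun_wrapped, x0, f0, h,
               ~~~~~~~~~~~~~~~~~^^^^^^^^^^^^^^^^^^^^^^^^
                             use_one_sided, method,
                             ^^^^^^^^^^^^^^^^^^^^^^
                             mf)
                             ^^^
    df = [f_eval - f0 for f_eval in f_evals]
                                    ^^^^^^^
    f = np.atleast_1d(self.fun(x, *self.args, **self.kwargs))
                      ~~~~~~~~^^^^^^^^^^^^^^^^^^^^^^^^^^^^^^
    return np.atleast_1d(self.fun(x))
                         ~~~~~~~~^^^
    return self.f(x, *self.args, **self.kwargs)
           ~~~~~~^^^^^^^^^^^^^^^^^^^^^^^^^^^^^^
  File "<stdin>", line 8, in <lambda>
  File "<stdin>", line 4, in sil
  File "h.py", line 10, in proj
    P=camera_params(cam);f=240/np.tan(np.radians(P["vertical_fov"])/2)
ValueError: time passes only in moves, steps and waits
```

Emit:
servo_tool(targets=[[0.003, -0.0025, 0, 0], [0, 0, 0.03, 0], [0, 0, 0.03, 0], [0, 0, 0.03, 0], [0, 0, 0.0175, 0]])

```text
t: 3.25
ee_pos: [0.4471, -0.2471, 0.1098]
eef_rot: [-3.114, -0.408, 0.002]
force: [-0.8, -0.1, -0.4]
gripper_width: 0.006
grasp_force: 0.0
```

Emit:
servo_tool(targets=[[0, 0, 0, 0], [0, 0, 0, 0], [0, 0, 0, 0], [0, 0, 0, 0], [0, 0, 0, 0]])

```text
t: 3.88
ee_pos: [0.4476, -0.2475, 0.1114]
eef_rot: [3.115, 0.408, 0.001]
force: [1.1, 0.7, -1.1]
gripper_width: 0.005
grasp_force: 0.0
```

Holding at 25 mm above the cap for over 2 s.

Emit:
servo_tool(targets=[[0, 0, 0, 0], [0, 0, 0, 0], [0, 0, 0, 0], [0, 0, 0, 0], [0, 0, 0, 0]])

```text
t: 4.5
ee_pos: [0.4475, -0.2475, 0.1111]
eef_rot: [-3.115, -0.409, 0.0]
force: [0.4, -0.0, 0.5]
gripper_width: 0.004
grasp_force: 0.0
```

Emit:
servo_tool(targets=[[0, 0, 0, 0], [0, 0, 0, 0], [0, 0, 0, 0], [0, 0, 0, 0], [0, 0, 0, 0]])

```text
t: 5.12
ee_pos: [0.4475, -0.2475, 0.1111]
eef_rot: [-3.115, -0.409, 0.0]
force: [-0.3, -0.2, 0.4]
gripper_width: 0.005
grasp_force: 0.0
```

Emit:
servo_tool(targets=[[0, 0, 0, 0], [0, 0, 0, 0], [0, 0, 0, 0], [0, 0, 0, 0], [0, 0, 0, 0]])

```text
t: 5.75
ee_pos: [0.4474, -0.2475, 0.1111]
eef_rot: [-3.115, -0.408, 0.0]
force: [-0.1, -0.1, 0.6]
gripper_width: 0.008
grasp_force: 0.0
```

Emit:
servo_tool(targets=[[0, 0, 0, 0], [0, 0, 0, 0], [0, 0, 0, 0], [0, 0, 0, 0], [0, 0, 0, 0]])

```text
t: 6.38
ee_pos: [0.4475, -0.2475, 0.1111]
eef_rot: [3.115, 0.409, 0.0]
force: [-0.7, 0.6, -0.6]
gripper_width: 0.004
grasp_force: 0.0
```

Emit:
servo_tool(targets=[[0, 0, -0.02, 0], [0, 0, -0.03, 0], [0, 0, -0.03, 0], [0, 0, -0.03, 0], [0, 0, 0, 0]])

```text
t: 7.0
ee_pos: [0.4482, -0.248, 0.2229]
eef_rot: [3.112, 0.408, 0.005]
force: [0.6, 0.4, -0.2]
gripper_width: 0.005
grasp_force: 0.0
```

Emit:
servo_tool(targets=[[0.022, -0.042, 0, 0], [0.022, -0.042, 0, 0], [0.022, -0.042, 0, 0], [0.022, -0.042, 0, 0], [0.022, -0.042, 0, 0]])

```text
t: 7.62
ee_pos: [0.4993, -0.0146, 0.2199]
eef_rot: [-3.115, -0.408, 0.002]
force: [0.2, -0.0, -0.3]
gripper_width: 0.006
grasp_force: 0.0
```

Emit:
servo_tool(targets=[[0.022, -0.042, 0, 0], [0.022, -0.042, 0, 0], [0.022, -0.042, 0, 0], [0.022, -0.042, 0, 0], [0.022, -0.04, 0, 0]])

```text
t: 8.25
ee_pos: [0.5519, 0.2146, 0.2196]
eef_rot: [3.115, 0.409, -0.003]
force: [-0.6, -0.6, 1.4]
gripper_width: 0.008
grasp_force: 0.0
```

Emit:
servo_tool(targets=[[0, 0, 0, 0], [0, 0, 0, 0], [0, 0, 0, 0], [0, 0, 0, 0], [0, 0, 0, 0]])

```text
t: 8.88
ee_pos: [0.5523, 0.2127, 0.2212]
eef_rot: [-3.115, -0.407, -0.0]
force: [-0.4, 0.3, -0.2]
gripper_width: 0.002
grasp_force: 0.0
```

Emit:
servo_tool(targets=[[0.001, -0.0015, 0.04, 0], [0, 0, 0.04, 0], [0, 0, 0.04, 0], [0, 0, 0.03, 0], [0, 0, 0.02, 0]])

```text
t: 9.5
ee_pos: [0.5525, 0.2146, 0.0499]
eef_rot: [3.115, 0.408, -0.002]
force: [0.8, -0.3, 0.3]
gripper_width: 0.003
grasp_force: 0.0
```

Emit:
servo_tool(targets=[[0, 0, 0.01, 0], [0, 0, 0.006, 0], [0, 0, 0, 0], [0, 0, 0, 0], [0, 0, 0, 0]])

```text
t: 10.12
ee_pos: [0.5531, 0.2149, 0.0357]
eef_rot: [-3.115, -0.409, -0.001]
force: [-0.5, -0.1, 0.1]
gripper_width: 0.004
grasp_force: 0.0
```

Emit:
servo_tool(targets=[[0, 0, 0, 0], [0, 0, 0, 0], [0, 0, 0, 0], [0, 0, 0, 0], [0, 0, 0, 0]])

```text
t: 10.75
ee_pos: [0.5528, 0.2148, 0.0351]
eef_rot: [-3.115, -0.409, 0.0]
force: [0.4, -0.5, -0.5]
gripper_width: 0.007
grasp_force: 0.0
```

Emit:
servo_tool(targets=[[0, 0, 0, 0], [0, 0, 0, 0], [0, 0, 0, 0], [0, 0, 0, 0], [0, 0, 0, 0]])

```text
t: 11.38
ee_pos: [0.5528, 0.2148, 0.0351]
eef_rot: [-3.115, -0.408, 0.0]
force: [0.0, 0.5, 0.2]
gripper_width: 0.008
grasp_force: 0.0
```

Emit:
servo_tool(targets=[[0, 0, 0, 0], [0, 0, 0, 0], [0, 0, 0, 0], [0, 0, 0, 0], [0, 0, 0, 0]])

```text
t: 12.0
ee_pos: [0.5528, 0.2149, 0.0352]
eef_rot: [-3.115, -0.409, -0.0]
force: [0.6, 0.4, -0.4]
gripper_width: 0.003
grasp_force: 0.0
```

Emit:
servo_tool(targets=[[0, 0, 0, 0], [0, 0, 0, 0], [0, 0, 0, 0], [0, 0, 0, 0], [0, 0, 0, 0]])

```text
t: 12.62
ee_pos: [0.5528, 0.2148, 0.0351]
eef_rot: [3.115, 0.409, 0.0]
force: [-0.6, 0.3, 0.6]
gripper_width: 0.009
grasp_force: 0.0
```

Emit:
servo_tool(targets=[[0, 0, -0.03, 0], [0, 0, -0.04, 0], [0, 0, -0.04, 0], [0, 0, -0.04, 0], [0, 0, -0.03, 0]])

```text
t: 13.25
ee_pos: [0.553, 0.2149, 0.217]
eef_rot: [-3.115, -0.408, -0.002]
force: [0.3, -0.3, -0.1]
gripper_width: 0.007
grasp_force: 0.0
```

Emit:
servo_tool(targets=[[-0.0235, 0.0375, 0, 0], [-0.0235, 0.0375, 0, 0], [-0.0235, 0.0375, 0, 0], [-0.0235, 0.0375, 0, 0], [-0.0225, 0.0385, 0, 0]])

```text
t: 13.88
ee_pos: [0.4883, 0.0014, 0.2153]
eef_rot: [3.115, 0.409, 0.0]
force: [0.6, 0.4, 0.6]
gripper_width: 0.008
grasp_force: 0.0
```

Emit:
servo_tool(targets=[[0, 0, 0, 0], [0, 0, 0, 0], [0, 0, 0, 0], [0, 0, 0, 0], [0, 0, 0, 0]])

```text
t: 14.5
ee_pos: [0.4889, 0.0031, 0.215]
eef_rot: [-3.115, -0.41, 0.0]
force: [0.7, 0.1, 0.4]
gripper_width: 0.005
grasp_force: 0.0
```

Aligned over the button; descending to about 7.5 cm.

Emit:
servo_tool(targets=[[0, 0, 0.04, 0], [0, 0, 0.04, 0], [0, 0, 0.03, 0], [0, 0, 0.02, 0], [0, 0, 0.01, 0]])

```text
t: 15.12
ee_pos: [0.4885, 0.0028, 0.0742]
eef_rot: [-3.115, -0.409, 0.002]
force: [-0.1, 0.7, -0.5]
gripper_width: 0.002
grasp_force: 0.0
```

Emit:
servo_tool(targets=[[0, 0, 0.002, 0], [0, 0, 0.002, 0], [0, 0, 0.002, 0], [0, 0, 0, 0], [0, 0, 0, 0]])

```text
t: 15.75
ee_pos: [0.489, 0.0026, 0.0693]
eef_rot: [3.115, 0.408, 0.001]
force: [0.1, 0.7, 0.8]
gripper_width: 0.006
grasp_force: 0.0
```

Run:
```python
from h import *
o=get_obs();print(o["ee_pos"],o["force"])
a=cv2.cvtColor(camera("side"),cv2.COLOR_RGB2BGR)
cv2.imwrite("pics/s2.png",cv2.resize(a[205:305,225:355],(780,600),interpolation=cv2.INTER_CUBIC))
```

```text
[0.48897117 0.00262664 0.06933692] [0.10844736 0.73099661 0.83716206]
```

View pics/s2.png

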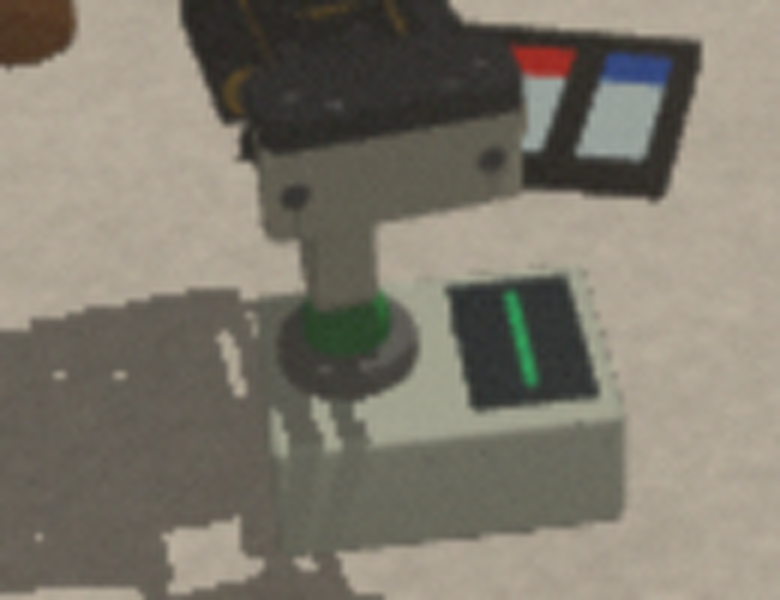

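The fingertips are centred over the button and just above it, with the force still near zero. Pressing down in small steps.

Emit:
servo_tool(targets=[[0, 0, 0.001, 0], [0, 0, 0.001, 0], [0, 0, 0.001, 0], [0, 0, 0.001, 0], [0, 0, 0, 0]])

```text
t: 16.42
ee_pos: [0.4889, 0.0027, 0.0651]
eef_rot: [-3.115, -0.408, 0.0]
force: [-1.1, -0.5, 2.2]
gripper_width: 0.006
grasp_force: 1.3
```

Emit:
servo_tool(targets=[[0, 0, 0.001, 0], [0, 0, 0.001, 0], [0, 0, 0.001, 0], [0, 0, 0, 0], [0, 0, 0, 0]])

```text
t: 17.05
ee_pos: [0.4889, 0.0026, 0.0622]
eef_rot: [-3.115, -0.408, -0.0]
force: [-1.3, 0.3, 4.7]
gripper_width: 0.006
grasp_force: 2.1
```

Emit:
servo_tool(targets=[[0, 0, 0.001, 0], [0, 0, 0.001, 0], [0, 0, 0, 0], [0, 0, 0, 0], [0, 0, 0, 0]])

```text
t: 17.68
ee_pos: [0.489, 0.0026, 0.061]
eef_rot: [3.115, 0.409, 0.0]
force: [-5.6, 1.5, 19.8]
gripper_width: 0.007
grasp_force: 9.7
```

The force jumped from 4.7 N to 19.8 N at z = 0.061. That matches about 6 mm of travel and then the hard stop, so the button is fully down. Releasing and lifting.

Emit:
servo_tool(targets=[[0, 0, -0.005, 0], [0, 0, -0.01, 0], [0, 0, -0.02, 0], [0, 0, -0.04, 0], [0, 0, -0.04, 0]])

```text
t: 18.3
ee_pos: [0.4886, 0.0027, 0.1764]
eef_rot: [-3.115, -0.408, 0.001]
force: [-0.3, 1.1, -0.3]
gripper_width: 0.003
grasp_force: 0.0
```

Emit:
servo_tool(targets=[[0, 0, -0.04, 0], [0, 0, -0.03, 0], [0, 0, 0, 0], [0, 0, 0, 0], [0, 0, 0, 0]])

```text
t: 18.92
ee_pos: [0.4883, 0.0027, 0.2439]
eef_rot: [-3.114, -0.408, 0.003]
force: [-0.5, 0.1, -0.3]
gripper_width: 0.005
grasp_force: 0.0
```

Emit:
servo_tool(targets=[[0, 0, 0, 0], [0, 0, 0, 0], [0, 0, 0, 0], [0, 0, 0, 0], [0, 0, 0, 0]])

```text
t: 19.55
ee_pos: [0.4889, 0.0026, 0.2452]
eef_rot: [3.115, 0.408, 0.0]
force: [0.6, 0.1, -0.2]
gripper_width: 0.003
grasp_force: 0.0
```

Run:
```python
from h import *
o=get_obs();print(o["t"],o["ee_pos"],o["force"])
cv2.imwrite("pics/s3.png",cv2.cvtColor(camera("side"),cv2.COLOR_RGB2BGR))
```

```text
19.55 [0.48890321 0.00264474 0.24516467] [ 0.57402131  0.12425408 -0.23749187]
```

View pics/s3.png

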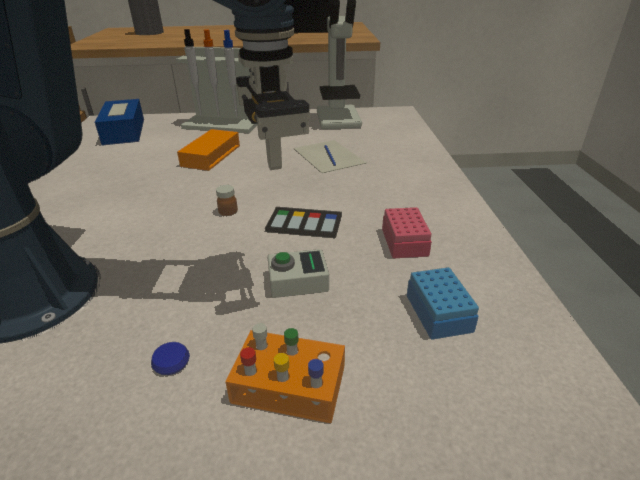

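The button at (258, 283) is back up, everything else is where it was, and the hand is clear at 24.5 cm.

```bash
python3 -c "
from station import *
print(hand_in())"
```

```text
the job is handed in; nothing more can be done
None
```

The job is done and handed in at about 19.6 s: I held about 2.5 cm above the red cap and then the red slide for over 2 s each, pressed the green button to its stop and let it come back up, and raised the fingertips to 24.5 cm; the final picture shows nothing else moved.

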